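Set out the stain tins in order of shade

ROBOT

A 6-joint arm with a two-finger parallel gripper is mounted at the origin on the work surface. World frame = base frame: x ahead of the robot, y to its left, z up, the work surface at z = 0. Lengths are in m, angles in rad, forces in N, time in s.
With the tool pointing down it reaches from about 0.375 to 0.9 m from the base axis. Payload 3.1 kg.
Tool frame: the origin (TCP) lies at the very end of the fingers, on their centre line; the grasp point (between the pads) lies 19 mm behind it; z points along the fingers, y is the line along which they close (so a half turn about z gives the same grasp; the last joint's range is limited). The gripper opens to 87 mm and grips with 3 to 60 N. Pads are 19 mm wide; open, the fingers measure 117 mm over their backs; the gripper's body (75 mm by 190 mm) begins 51 mm behind the grasp point.
Start: joints at [-1.357, 0.527, 1.433, -0, 1.181, -0.178], TCP at [0.239, -0.578, 0.198] pointing down, gripper open.
Joint ranges: [-3.08, 3.08], [-0.75, 2.2], [0.22, 2.44], [-1.43, 4.57], [0, 2.65], [-2.85, 2.85]. Speed limits (rad/s): [2.79, 2.79, 3.14, 3.14, 3.14, 3.14].

INTERFACE

Orientations are given as a unit quaternion [x, y, z, w].
In Python, from rig import robot gives the robot as it stands. The module is installed in compiled form; this text tells all that it offers.
- The arm moves only by the tool play_rows, never from a script. Its argument "steps" is one flat list of numbers, 5 for each row, row after row: the opening, from -1 (shut) to 1 (fully open), then the shift along the tool's x, y, z as a fraction of full scale, then the turn about the tool's z as a fraction of full scale. In form: [claw, tx, ty, tz, twist, claw, tx, ty, tz, twist, ...]. A call has exactly 10 rows; each row shifts and turns the commanded pose from where the row before left it, along the tool's axes as they then stand; what a row does not reach is not made up. Full scale, the value 1, is 0.03 m for a shift and 0.1 rad for a turn. A row lasts 1/10 s, in which the tool goes at most 50 mm and 8.59 degrees, less where a joint would pass 70% of its speed; a pose out of reach is approached as far as the arm can. A call with a number of a shift or a turn outside -1 to 1 is refused whole. A call with a gripper value outside its range is refused whole. The fingers move at their own pace and stop on an object; "grip_force" is the grip in N (left out, the last holds). Time passes only in rows, so rows that do not move let the fingers close, or fill a call up. It gives the time, the measured TCP pose, the force, the opening and the grip force at its end, in the units of the state.
- robot.get_obs(): the state, without advancing time (a new reading comes with each control period).
- robot.camera(name): name is "scene" or "top" or "wrist"; returns a dict with "image" (400x640x3 uint8, red, green, blue), "mtx" (3x3 intrinsics, pixels), "rvec" (rotation vector, rad) and "tvec" (3), from world to camera coordinates, as OpenCV has them. Camera axes: x right, y down, z forward; pixel columns grow to the right and rows downward; lengths in m; the calibration is good to about 2 mm. The wrist camera is an equidistant fisheye: a pixel r from the principal point sees the ray r / f radians off the axis. A picture is of the moment at which its call begins. There is no depth.
- robot.hand_in(): hands the job in; it is judged then, once.
The state is a dict: "time": time; "q": joint angles; "joint_velocities": joint speeds; "joint_torque": joint torques, N m; "position": TCP position; "tool_rot": TCP orientation; "ft_force": force on the tool from outside, world axes, zero at the start; "moment": the same for the moment, N m; "grip_width": finger opening in m; "grip_force": force on a finger pad.
Only numpy, scipy, OpenCV 4.12 (cv2) and the standard library are available. Lean on these libraries where they do the work, as an engineer would, in place of code of your own. Each camera call takes 0.05 s, during which the arm holds its last target. There are 200 camera calls.

TASK

Set out the stains for toning the bare tray: stand the four small stain tins on the four drip saucers, one to a saucer, in order of shade, with the lightest next to the pale bare tray and the darkest next to the freshly varnished one. Keep the tins upright, set each down gently inside its saucer's rim without dropping it, and let nothing touch the wet varnished tray.

Things in the scene. Friction and masses are not known exactly. Their poses are not given: they have to be found in the camera images.
- tin_straw: Closed tin of wood stain, the lightest: pale straw yellow (lid and label show the shade), with a narrow bare-steel rim. Upright cylinder 60 mm in diameter and 64 mm tall, 0.12 to 0.24 kg, loose on the bench. Origin at the centre of its underside, z up its axis; yaw means nothing.
- tin_honey: Closed tin of wood stain, second lightest: orange honey (lid and label show the shade), with a narrow bare-steel rim. Upright cylinder 60 mm in diameter and 64 mm tall, 0.12 to 0.24 kg, loose on the bench. Origin at the centre of its underside, z up its axis; yaw means nothing.
- tin_mahogany: Closed tin of wood stain, second darkest: reddish mahogany brown (lid and label show the shade), with a narrow bare-steel rim. Upright cylinder 60 mm in diameter and 64 mm tall, 0.12 to 0.24 kg, loose on the bench. Origin at the centre of its underside, z up its axis; yaw means nothing.
- tin_ebony: Closed tin of wood stain, the darkest: ebony, almost black (lid and label show the shade), with a narrow bare-steel rim. Upright cylinder 60 mm in diameter and 64 mm tall, 0.12 to 0.24 kg, loose on the bench. Origin at the centre of its underside, z up its axis; yaw means nothing.
- saucer_a: One of four identical steel drip saucers, 92 mm across, 8 mm tall, fixed in a straight row about 100 mm apart on a 12 mm plywood board (125 x 430 mm) between the trays. Flat floor about 78 mm across inside a rim 5 mm higher. Origin at the centre of its underside, on the board; a tin stands 3 mm above the origin. Letters do not tell the order in the row: go by position.
- saucer_b: One of four identical steel drip saucers, 92 mm across, 8 mm tall, fixed in a straight row about 100 mm apart on a 12 mm plywood board (125 x 430 mm) between the trays. Flat floor about 78 mm across inside a rim 5 mm higher. Origin at the centre of its underside, on the board; a tin stands 3 mm above the origin. Letters do not tell the order in the row: go by position.
- saucer_c: One of four identical steel drip saucers, 92 mm across, 8 mm tall, fixed in a straight row about 100 mm apart on a 12 mm plywood board (125 x 430 mm) between the trays. Flat floor about 78 mm across inside a rim 5 mm higher. Origin at the centre of its underside, on the board; a tin stands 3 mm above the origin. Letters do not tell the order in the row: go by position.
- saucer_d: One of four identical steel drip saucers, 92 mm across, 8 mm tall, fixed in a straight row about 100 mm apart on a 12 mm plywood board (125 x 430 mm) between the trays. Flat floor about 78 mm across inside a rim 5 mm higher. Origin at the centre of its underside, on the board; a tin stands 3 mm above the origin. Letters do not tell the order in the row: go by position.
- bare_tray: Bare, pale unvarnished woven tray, 240 x 180 mm, long sides 55 mm and arched ends 75 mm tall, fixed. Origin on the bench under the middle of its end nearest the robot, x along its length away from the robot. The origin is about 200 mm from the centre of the nearest saucer and about 490 mm from the farthest. It may lie at the left or the right end of the row of saucers.
- varnished_tray: Freshly varnished, still wet, glossy red-brown woven tray, 240 x 180 mm, long sides 55 mm and arched ends 75 mm tall, fixed. Origin on the bench under the middle of its end nearest the robot, x along its length away from the robot. The origin is about 200 mm from the centre of the nearest saucer and about 490 mm from the farthest. It lies at the end of the row away from the bare tray.
Things that resemble listed ones, but are neither listed nor needed, are in the scene too. Leave any blue or turquoise look-alike of the tin_straw alone.

How it is judged:
At the end, for the whole second after the job is handed in: Each tin stands upright (within 0.05 rad) and at rest on a saucer's floor, its centre within 10 mm of the saucer's centre, and from the bare tray's end of the row to the varnished tray's end the tins are straw, honey, mahogany, ebony, one to a saucer ((horizontal distance between tin_straw and saucer_a below 0.01 m or horizontal distance between tin_straw and saucer_b below 0.01 m or horizontal distance between tin_straw and saucer_c below 0.01 m or horizontal distance between tin_straw and saucer_d below 0.01 m) and horizontal distance between tin_straw and bare_tray between 0.152 and 0.244 m and height (world z) of tin_straw between 0.012 and 0.018 m and angle between each of tin_straw, tin_honey, tin_mahogany, tin_ebony's own z axis and vertical below 0.05 rad and linear speed of each of tin_straw, tin_honey, tin_mahogany, tin_ebony below 0.02 m/s and angular speed of each of tin_straw, tin_honey, tin_mahogany, tin_ebony below 0.2 rad/s and (horizontal distance between tin_honey and saucer_a below 0.01 m or horizontal distance between tin_honey and saucer_b below 0.01 m or horizontal distance between tin_honey and saucer_c below 0.01 m or horizontal distance between tin_honey and saucer_d below 0.01 m) and horizontal distance between tin_honey and bare_tray between 0.2505 and 0.3425 m and height (world z) of tin_honey between 0.012 and 0.018 m and (horizontal distance between tin_mahogany and saucer_a below 0.01 m or horizontal distance between tin_mahogany and saucer_b below 0.01 m or horizontal distance between tin_mahogany and saucer_c below 0.01 m or horizontal distance between tin_mahogany and saucer_d below 0.01 m) and horizontal distance between tin_mahogany and bare_tray between 0.349 and 0.441 m and height (world z) of tin_mahogany between 0.012 and 0.018 m and (horizontal distance between tin_ebony and saucer_a below 0.01 m or horizontal distance between tin_ebony and saucer_b below 0.01 m or horizontal distance between tin_ebony and saucer_c below 0.01 m or horizontal distance between tin_ebony and saucer_d below 0.01 m) and horizontal distance between tin_ebony and bare_tray between 0.4475 and 0.5395 m and height (world z) of tin_ebony between 0.012 and 0.018 m); the robot touches nothing.
It fails at once if something touches the wet varnished tray (over 0.5 N) (contact force between varnished_tray and anything else above 0.5 N).
It fails at once if a tin is tipped by more than 0.6 rad (angle between any of tin_straw, tin_honey, tin_mahogany, tin_ebony's own z axis and vertical above 0.6 rad).
It fails at once if a tin is dropped or thrown: it moves faster than 0.6 m/s (a free fall of about 18 mm) out of the fingers' grip ((linear speed of tin_straw above 0.6 m/s and contact force between tin_straw and the fingers below 0.1 N) or (linear speed of tin_honey above 0.6 m/s and contact force between tin_honey and the fingers below 0.1 N) or (linear speed of tin_mahogany above 0.6 m/s and contact force between tin_mahogany and the fingers below 0.1 N) or (linear speed of tin_ebony above 0.6 m/s and contact force between tin_ebony and the fingers below 0.1 N)).
It also fails if it takes over 96 s, if anything falls off the work surface, if the arm or the gripper's body presses on something with over 40 N, if the wrist force passes 120 N, or if a joint passes its speed limit or range.

## Working session

There is one attempt and no reset: what is moved stays moved. The work goes in short steps, Python scripts to look and compute and a tool call to move; the robot and the scene stay as the last step left them, time stands still between calls to the robot, and variables do not carry over. Pictures are saved under pics/ and viewed, at most 14 in all, crops included, and the job is handed in when it is done.

Besides the shell and the picture viewer there is one more tool, called after "Emit:" by a JSON object that holds its "name" and its "arguments". play_rows: Moves the arm, as the interface text tells. Shift numbers are shares of 0.03 m and turn numbers shares of 0.1 rad, none past 1 either way. Its arguments: {"type":"object","properties":{"steps":{"type":"array"},"grip_force":{"type":"number"}},"required":["steps"]}

```bash
mkdir -p pics; cat > h.py <<'E'
import numpy as np, cv2
from rig import robot
def shot(n,f):
    c=robot.camera(n); cv2.imwrite('pics/'+f+'.png',c['image'][:,:,::-1]); np.savez('pics/'+f+'.npz',**c); return c
E
python3 - <<'E'
from h import *
o=robot.get_obs()
for k,v in o.items(): print(k,np.round(v,4))
for n in("top","scene"):
    c=shot(n,n+"0"); print(n,c['mtx'].tolist(),c['rvec'],c['tvec'])
E
```

```text
time 0.0
q [-1.3575  0.5285  1.4339 -0.      1.1814 -0.1785]
joint_velocities [-0.0004  0.0011 -0.      0.002  -0.0016  0.001 ]
joint_torque [-2.00000e-04 -4.40043e+01 -1.76591e+01  6.32000e-02  5.84000e-02
 -2.00000e-04]
position [ 0.2385 -0.5769  0.1972]
tool_rot [ 0.9809  0.1946 -0.     -0.0011]
ft_force [-0.3925  0.3887  0.4112]
moment [-0.0303  0.0214 -0.0223]
grip_force 0.0
grip_width 0.0873
top [[512.2160628969915, 0.0, 325.19499125936267], [0.0, 512.2160628969915, 203.59641509967685], [0.0, 0.0, 1.0]] [ 2.10392532 -2.12167727  0.22983402] [0.02331382 0.48109133 1.36689806]
scene [[502.20840093051555, 0.0, 316.4415469827641], [0.0, 502.20840093051555, 197.55086888664698], [0.0, 0.0, 1.0]] [ 1.08699701  2.46842213 -0.9495469 ] [ 0.30164834 -0.21418798  1.46748923]
```

View pics/top0.png

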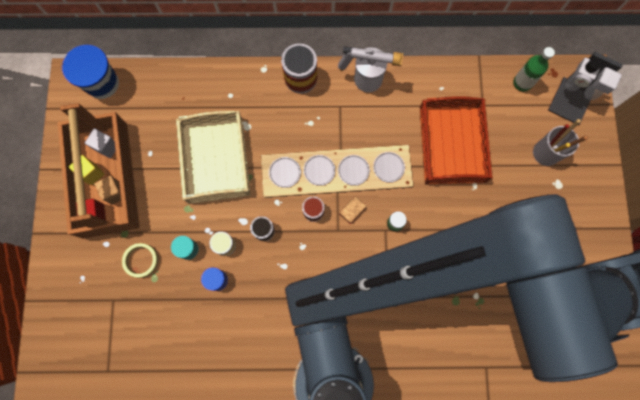

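View pics/scene0.png

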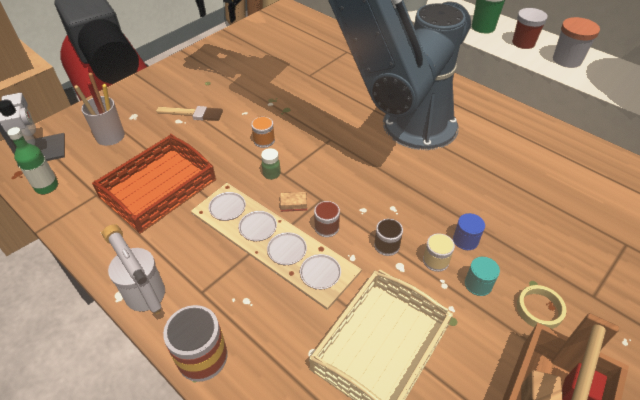

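The top view shows the bare tray on the left (215,155) and the wet tray on the right (455,140), with the saucers at (285,172), (320,170), (354,169) and (388,166).

Tin candidates in the top view:
- **Straw:** (221,243).
- **Ebony:** (262,228).
- **Mahogany:** (313,208).
- **Look-alikes to leave:** turquoise (183,247), blue (213,279), and a white-lidded green jar (398,221).
- **Honey:** hidden under the arm in this view; the orange tin at (262,131) in the scene view fits.

I'll confirm these with one enlarged crop.

```bash
python3 - <<'E'
from h import *
t=cv2.imread('pics/top0.png'); s=cv2.imread('pics/scene0.png')
def cr(im,x,y,w=200,h=150): return cv2.resize(im[y:y+h,x:x+w],None,fx=400/w,fy=300/h,interpolation=cv2.INTER_CUBIC)
a=np.hstack([cr(t,165,160,160,120),cr(t,255,120,160,120)])
b=np.hstack([cr(s,300,190),cr(s,190,100)])
cv2.imwrite('pics/crop.png',np.vstack([a,b]))
E
```

```text
(no output)
```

View pics/crop.png

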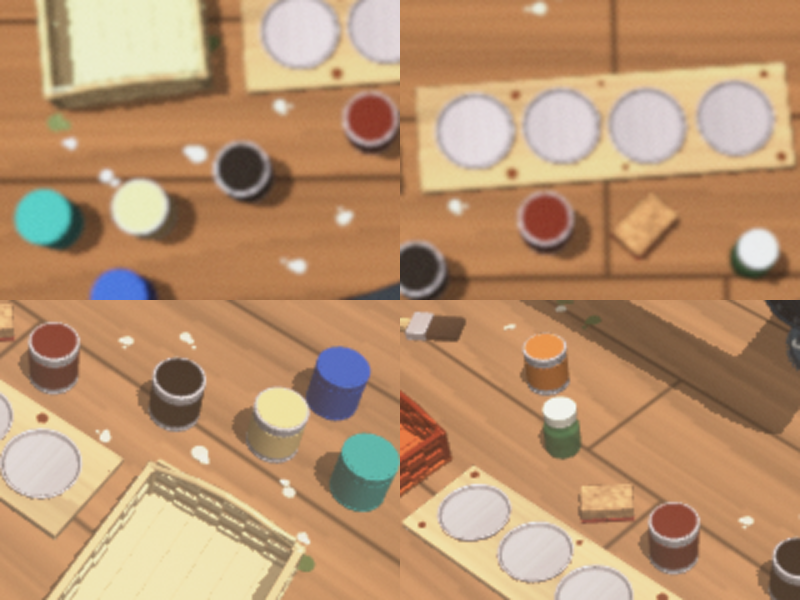

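Confirmed in the crop: straw (pale yellow), ebony, mahogany and honey all have steel rims. The plain turquoise and blue ones and the small green jar are decoys. Next I measure lids and saucers by flood fill and two-view triangulation.

```bash
cat >> h.py <<'E'
def P(c):
    R=cv2.Rodrigues(c['rvec'])[0]; return c['mtx'],R,np.ravel(c['tvec'])
def blob(im,seed,tol):
    im=cv2.GaussianBlur(np.ascontiguousarray(im),(3,3),0); m=np.zeros((im.shape[0]+2,im.shape[1]+2),np.uint8)
    cv2.floodFill(im,m,seed,(0,0,0),(tol,)*3,(tol,)*3,4|(255<<8)|cv2.FLOODFILL_MASK_ONLY|cv2.FLOODFILL_FIXED_RANGE)
    k=max(cv2.findContours(m[1:-1,1:-1],cv2.RETR_EXTERNAL,cv2.CHAIN_APPROX_NONE)[0],key=cv2.contourArea)
    e=cv2.fitEllipse(cv2.convexHull(k)); return np.array(e[0]),np.array(e[1])
def ray(c,uv):
    K,R,t=P(c); d=R.T@np.linalg.inv(K)@[uv[0],uv[1],1]; return -R.T@t,d
def plane(c,uv,z):
    o,d=ray(c,uv); return o+d*(z-o[2])/d[2]
def tri(c1,u1,c2,u2):
    o1,d1=ray(c1,u1);o2,d2=ray(c2,u2)
    s=np.linalg.lstsq(np.c_[d1,-d2],o2-o1,rcond=None)[0]
    a,b=o1+s[0]*d1,o2+s[1]*d2; return (a+b)/2,np.linalg.norm(a-b)
E
python3 - <<'E'
from h import *
T=dict(np.load('pics/top0.npz'));S=dict(np.load('pics/scene0.npz'))
L=[('straw',(221,243),(441,245),30),('ebony',(262,227),(389,229),25),('mahog',(313,207),(327,210),30),
('s1',(285,172),(320,272),35),('s2',(320,170),(287,249),35),('s3',(354,170),(257,226),35),('s4',(389,167),(227,206),35)]
for n,a,b,t in L:
    u,e=blob(T['image'],a,t);v,f=blob(S['image'],b,t); p,g=tri(T,u,S,v)
    print(n,u.round(1),e.round(1),v.round(1),f.round(1),p.round(4),'gap',g.round(4))
    z=.064 if t<31 else .015; print('   planes',plane(T,u,z).round(4),plane(S,v,z).round(4))
v,f=blob(S['image'],(262,124),35);print('honey',v,f,plane(S,v,.064).round(4))
for z,uv in((.055,(490,178)),(.055,(430,186))): print('tray',plane(T,uv,z).round(3))
E
```

```text
straw [220.1 242.4] [19.7 20.7] [440.5 243.8] [19.5 26.1] [0.3738 0.3036 0.0635] gap 0.0002
   planes [0.3738 0.3035 0.064 ] [0.3741 0.3039 0.064 ]
ebony [261.2 226.8] [15.7 15.9] [389.2 228.1] [16.3 21.5] [0.4151 0.1941 0.0644] gap 0.0011
   planes [0.4154 0.1937 0.064 ] [0.4146 0.1944 0.064 ]
mahog [312.7 206.6] [15.8 16.3] [326.5 210. ] [15.5 20.9] [0.4699 0.054  0.0644] gap 0.0011
   planes [0.4703 0.0536 0.064 ] [0.4694 0.0543 0.064 ]
s1 [284.7 172.4] [27.2 28.2] [320.5 270.5] [35.1 41. ] [0.5802 0.1351 0.0181] gap 0.0018
   planes [0.5816 0.1346 0.015 ] [0.5782 0.1345 0.015 ]
s2 [319.2 170.4] [27.1 28.5] [287.  247.2] [32.6 39.7] [0.5852 0.0361 0.0188] gap 0.0015
   planes [0.5867 0.0355 0.015 ] [0.583  0.0347 0.015 ]
s3 [353.2 170.4] [27.7 29.6] [257.7 224.7] [29.5 38.3] [ 0.585  -0.062   0.0185] gap 0.0006
   planes [ 0.5862 -0.0625  0.015 ] [ 0.5832 -0.0641  0.015 ]
s4 [388.7 166.9] [27.5 30. ] [226.6 205. ] [27.5 37.1] [ 0.5944 -0.1642  0.0192] gap 0.0006
   planes [ 0.5958 -0.1651  0.015 ] [ 0.5922 -0.1672  0.015 ]
honey [247.48829651 124.52353668] [35.45421982 90.85755157] [ 0.3859 -0.3104  0.064 ]
tray [ 0.55  -0.442  0.055]
tray [ 0.528 -0.273  0.055]
```

Emit:
{"name": "play_rows", "arguments": {"steps": [1,0,0,0,-1,1,0,0,0,-1,1,0,0,0,-1,1,0,0,0,-1,1,0,0,0,-1,1,0,0,0,-1,1,0,0,0,-1,1,0,0,0,-1,1,0,0,0,-1,1,0,0,0,-1], "grip_force": 25}}

```text
time: 1.1
position: [0.2386, -0.5771, 0.1975]
tool_rot: [0.766, 0.643, 0.0, -0.001]
ft_force: [0.4, -0.2, 0.6]
grip_width: 0.0873
grip_force: 0.0
```

Emit:
{"name": "play_rows", "arguments": {"steps": [1,0,0,0,-0.9,1,0,0,0,-0.9,1,0,0.6,0,0,1,0.5,0.6,0,0,1,1,0.6,0,0,1,1,0.6,0,0,1,1,0.6,0,0,1,1,0.6,0,0,1,1,0.6,0,0,1,0,0,0,0]}}

```text
time: 2.1
position: [0.3668, -0.4074, 0.1978]
tool_rot: [0.706, 0.708, 0.001, -0.001]
ft_force: [0.4, -0.2, -0.1]
grip_width: 0.087
grip_force: 0.0
```

```bash
python3 - <<'E'
from h import *
S=dict(np.load('pics/scene0.npz'))
for t in (15,20,25):
    v,f=blob(S['image'],(262,124),t);print(t,v,f,plane(S,v,.064).round(4))
o=robot.get_obs();print(o['time'],o['position'],o['tool_rot'],o['q'].round(3) if hasattr(o['q'],'round') else o['q'])
c=shot('wrist','w1');print(c['mtx'].tolist());shot('top','top1')
E
```

```text
15 [261.73599243 122.5925293 ] [11.00811672 16.49720383] [ 0.3541 -0.2875  0.064 ]
20 [261.84378052 122.51766205] [11.23160744 16.84984589] [ 0.3537 -0.2875  0.064 ]
25 [261.61077881 122.34789276] [11.9574995  17.33650398] [ 0.3537 -0.2885  0.064 ]
2.1 [ 0.36681365 -0.40744813  0.1978109 ] [ 0.70573886  0.70846933  0.00136299 -0.00141803] [-1.043  0.426  1.624  0.002  1.095 -1.048]
[[309.70691628693146, 0.0, 322.29187966851066], [0.0, 309.70691628693146, 200.85153998165134], [0.0, 0.0, 1.0]]
```

View pics/w1.png

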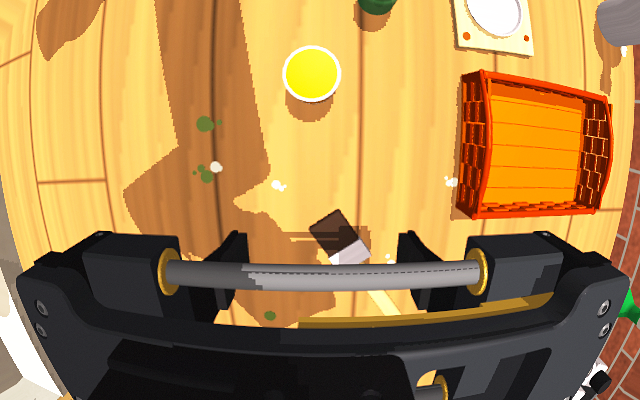

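The wrist view shows the honey tin at (311,73), overexposed, with the green jar at (378,3) and the wet tray far right at (535,145). I'll triangulate the wrist view against the scene view.

```bash
cat >> h.py <<'E'
_ray=ray
def ray(c,uv):
    K,R,t=P(c)
    if abs(K[0,0]-309.7)>5: return _ray(c,uv)
    v=np.array([(uv[0]-K[0,2]),(uv[1]-K[1,2])])/K[0,0]; th=np.linalg.norm(v); s=np.sin(th)/max(th,1e-9)
    return -R.T@t, R.T@np.array([v[0]*s,v[1]*s,np.cos(th)])
E
python3 - <<'E'
from h import *
S=dict(np.load('pics/scene0.npz'));W=dict(np.load('pics/w1.npz'));T=dict(np.load('pics/top1.npz'))
v,f=blob(S['image'],(262,124),20);w,e=blob(W['image'],(311,73),45)
p,g=tri(S,v,W,w);print(w,e,p.round(4),g,plane(W,w,.064).round(4))
w2,e=blob(W['image'],(535,145),60)
E
```

```text
[311.04800415  73.35839081] [47.90087891 50.2971077 ] [ 0.3539 -0.2875  0.064 ] 0.0003857368217923731 [ 0.3541 -0.2876  0.064 ]
```

Emit:
{"name": "play_rows", "arguments": {"steps": [1,0.5,-0.06,0,0,1,0.5,-0.06,0,0,1,0.5,-0.06,0,0,1,0.5,-0.06,0,0,1,0.5,-0.06,0.3,0,1,0.5,-0.06,0.5,0,1,0.5,-0.06,0.8,0,1,0.5,0,0.8,0,1,0,0,0,0,1,0,0,0,0]}}

```text
time: 3.2
position: [0.3519, -0.2925, 0.1265]
tool_rot: [0.707, 0.708, -0.0, 0.0]
ft_force: [0.7, -0.3, 0.7]
grip_width: 0.0872
grip_force: 0.0
```

Emit:
{"name": "play_rows", "arguments": {"steps": [1,0.17,0.07,0,0,1,0,0,0.5,0,1,0,0,0.7,0,1,0,0,0.7,0,1,0,0,0.7,0,1,0,0,0.5,0,1,0,0,0.3,0,1,0,0,0,0,1,0,0,0,0,-1,0,0,0,0]}}

```text
time: 4.2
position: [0.3544, -0.2881, 0.025]
tool_rot: [0.707, 0.707, -0.0, 0.001]
ft_force: [-0.4, 0.7, 0.5]
grip_width: 0.084
grip_force: 0.0
```

Emit:
{"name": "play_rows", "arguments": {"steps": [-1,0,0,0,0,-1,0,0,0,0,-1,0,0,0,0,-1,0,0,0,0,-1,0,0,0,0,-1,0,0,0,0,-1,0,0,0,0,-1,0,0,0,0,-1,0,0,-0.3,0,-1,0,0,-0.7,0]}}

```text
time: 5.2
position: [0.3526, -0.286, 0.0533]
tool_rot: [0.707, 0.707, 0.0, -0.003]
ft_force: [-0.2, 0.6, -1.6]
grip_width: 0.0595
grip_force: 25.0
```

Emit:
{"name": "play_rows", "arguments": {"steps": [-1,0,0,-0.8,0,-1,0,0.3,-0.8,0,-1,0.4,0.7,-0.8,0,-1,0.7,0.9,-0.8,0,-1,0.8,0.9,-0.4,0,-1,0.9,0.9,0,0,-1,0.9,0.9,0,0,-1,0.9,0.9,0,0,-1,0.6,0.7,0,0,-1,0,0,0,0]}}

```text
time: 6.2
position: [0.5415, -0.1287, 0.1621]
tool_rot: [0.705, 0.709, 0.0, 0.0]
ft_force: [-0.5, -0.4, -0.9]
grip_width: 0.0593
grip_force: 25.0
```

```bash
python3 - <<'E'
from h import *
o=robot.get_obs();print(o['time'],o['position'],o['grip_width'],o['joint_velocities'].round(3) if hasattr(o['joint_velocities'],'round') else '')
shot('wrist','w2');shot('top','top2')
E
```

```text
6.2 [ 0.54150922 -0.12871939  0.16208361] 0.05930835171291594 [-0.054 -0.013  0.047 -0.044  0.011 -0.032]
```

View pics/w2.png

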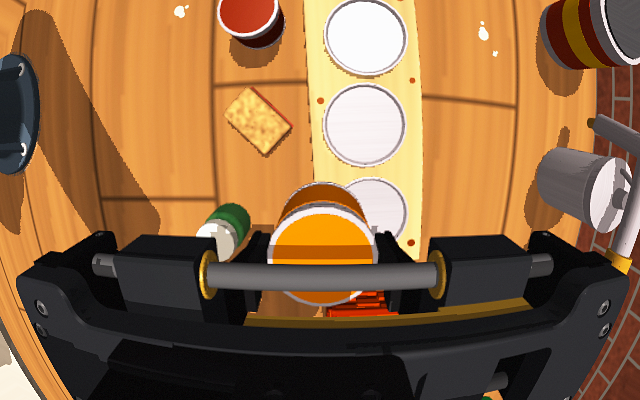

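The wrist view shows the held honey tin, saucers at (365,38) and (364,125), a fourth partly hidden at (370,210), and mahogany at (250,12).

```bash
python3 - <<'E'
from h import *
W=dict(np.load('pics/w2.npz'))
T=dict(np.load('pics/top0.npz'));S=dict(np.load('pics/scene0.npz'))
for n,sw,st,ss in(('s2',(365,38),(320,170),(287,249)),('s3',(364,125),(354,170),(257,226))):
  for tol in(25,40):
    w,e=blob(W['image'],sw,tol);u,_=blob(T['image'],st,35);v,_=blob(S['image'],ss,35)
    print(n,tol,w.round(1),e.round(1),plane(W,w,.0185).round(4),tri(W,w,T,u)[0].round(4),tri(W,w,S,v)[0].round(4))
    print(plane(T,u,.0185).round(4),plane(S,v,.0185).round(4))
E
```

```text
s2 25 [365.   36.5] [68.2 74.8] [0.5852 0.0343 0.0185] [0.586  0.0353 0.016 ] [0.5847 0.0353 0.017 ]
[0.5857 0.0355 0.0185] [0.5847 0.0366 0.0185]
s2 40 [362.8  36.7] [71.9 82.2] [0.5829 0.034  0.0185] [0.5842 0.0347 0.019 ] [0.5832 0.0349 0.0154]
[0.5857 0.0355 0.0185] [0.5847 0.0366 0.0185]
s3 25 [363.8 124.3] [73.3 74. ] [ 0.5847 -0.0619  0.0185] [ 0.5841 -0.0619  0.0226] [ 0.5847 -0.0619  0.0182]
[ 0.5852 -0.0623  0.0185] [ 0.5849 -0.0618  0.0185]
s3 40 [363.8 124.4] [74.2 74.8] [ 0.5847 -0.0621  0.0185] [ 0.5842 -0.062   0.0222] [ 0.5847 -0.0621  0.0181]
[ 0.5852 -0.0623  0.0185] [ 0.5849 -0.0618  0.0185]
```

Emit:
{"name": "play_rows", "arguments": {"steps": [-1,0.4,0.1,0,0,-1,0.8,0.25,0,0,-1,0.9,0.25,0,0,-1,0.9,0.25,0,0,-1,0.9,0.25,0,0,-1,0.8,0.2,0.3,0,-1,0.5,0.1,0.6,0,-1,0.26,0.05,0.6,0,-1,0,0,0.6,0,-1,0,0,0,0]}}

```text
time: 7.3
position: [0.58, 0.0329, 0.0968]
tool_rot: [0.707, 0.707, -0.002, -0.003]
ft_force: [-1.3, -0.8, -1.1]
grip_width: 0.0596
grip_force: 25.0
```

Emit:
{"name": "play_rows", "arguments": {"steps": [-1,0.07,0.15,0,0,-1,0,0,0.4,0,-1,0,0,0.4,0,-1,0,0,0.4,0,-1,0,0,0.2,0,-1,0,0,0.2,0,-1,0,0,0,0,-1,0,0,0,0,-1,0,0,0,0,-1,0,0,0,0]}}

```text
time: 8.3
position: [0.588, 0.0347, 0.0516]
tool_rot: [0.707, 0.707, 0.0, 0.0]
ft_force: [-0.5, 0.1, -0.1]
grip_width: 0.0593
grip_force: 25.0
```

Emit:
{"name": "play_rows", "arguments": {"steps": [-1,0,-0.1,0.1,0,-1,0,0,0.1,0,-1,0,0,0.07,0,-1,0,0,0.05,0,-1,0,0,0.04,0,-1,0,0,0.02,0,-1,0,0,0,0,-1,0,0,0,0,-1,0,0,0,0,-1,0,0,0,0]}}

```text
time: 9.3
position: [0.5846, 0.0347, 0.0398]
tool_rot: [0.707, 0.707, 0.0, 0.0]
ft_force: [-0.4, 0.1, -0.9]
grip_width: 0.0593
grip_force: 25.0
```

Emit:
{"name": "play_rows", "arguments": {"steps": [-1,0,0,0.03,0,-1,0,0,0.02,0,-1,0,0,0,0,-1,0,0,0,0,1,0,0,0,0,1,0,0,0,0,1,0,0,0,0,1,0,0,0,0,1,0,0,0,0,1,0,0,0,0]}}

```text
time: 10.3
position: [0.5845, 0.0347, 0.0381]
tool_rot: [0.707, 0.707, -0.0, -0.0]
ft_force: [0.1, -0.1, 0.2]
grip_width: 0.0861
grip_force: 0.0
```

```bash
python3 - <<'E'
from h import *
o=robot.get_obs();print(o['position'],o['grip_width'],o['ft_force'])
S=shot('scene','scene3')
v,f=blob(S['image'],(290,229),20);print(v,f)
cv2.imwrite('pics/s3c.png',cv2.resize(S['image'][150:310,180:400,::-1],None,fx=3,fy=3))
E
```

```text
[0.58452299 0.03471646 0.03810176] 0.08607272818465292 [ 0.1384285  -0.11488026  0.20511151]
[287.06021118 231.9487915 ] [ 3.51556945 22.47240639]
```

View pics/s3c.png

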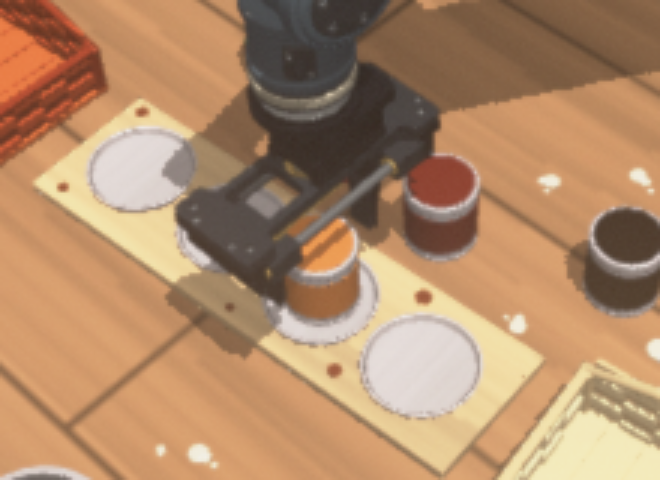

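The crop shows honey standing inside the second saucer's rim at about (320,270). Next is mahogany.

Emit:
{"name": "play_rows", "arguments": {"steps": [1,0,0,-0.4,0,1,0,0,-0.8,0,1,0,0,-1,0,1,0,0,-1,0,1,0.1,-0.6,0,0,1,0.2,-1,0,0,1,0.2,-1,0,0,1,0.14,-0.8,0,0,1,0,-0.42,0,0,1,0,0,0,0]}}

```text
time: 11.35
position: [0.4686, 0.054, 0.1349]
tool_rot: [0.707, 0.708, -0.0, -0.0]
ft_force: [0.6, 0.3, 0.7]
grip_width: 0.0872
grip_force: 0.0
```

Emit:
{"name": "play_rows", "arguments": {"steps": [1,0,0,0,0,1,0,0,0.4,0,1,0,0,0.6,0,1,0,0,0.6,0,1,0,0,0.4,0,1,0,0,0,0,1,0,0,0,0,1,0,0,0,0,1,0,0,0,0,1,0,0,0,0]}}

```text
time: 12.35
position: [0.4705, 0.0538, 0.0748]
tool_rot: [0.707, 0.707, 0.0, 0.001]
ft_force: [-0.5, -0.3, 0.5]
grip_width: 0.0867
grip_force: 0.0
```

Emit:
{"name": "play_rows", "arguments": {"steps": [1,0,0,0.5,0,1,0,0,0.6,0,1,0,0,0.4,0,1,0,0,0.16,0,1,0,0,0,0,1,0,0,0,0,-1,0,0,0,0,-1,0,0,0,0,-1,0,0,0,0,-1,0,0,0,0]}}

```text
time: 13.35
position: [0.4701, 0.0538, 0.0247]
tool_rot: [0.707, 0.707, 0.0, 0.0]
ft_force: [-0.1, -0.0, -0.7]
grip_width: 0.0629
grip_force: 0.0
```

Emit:
{"name": "play_rows", "arguments": {"steps": [-1,0,0,0,0,-1,0,0,0,0,-1,0,0,0,0,-1,0,0,0,0,-1,0,0,-0.4,0,-1,0,0,-0.8,0,-1,0,0,-1,0,-1,0,0,-1,0,-1,0,0,-0.9,0,-1,0,0,0,0]}}

```text
time: 14.35
position: [0.4724, 0.0536, 0.1502]
tool_rot: [0.707, 0.707, 0.002, 0.003]
ft_force: [0.5, -0.3, -1.9]
grip_width: 0.0594
grip_force: 25.0
```

Emit:
{"name": "play_rows", "arguments": {"steps": [-1,-0.3,0.3,0,0,-1,-0.7,0.7,0,0,-1,-0.9,0.9,0,0,-1,-0.9,0.9,0,0,-1,-0.7,0.7,0,0,-1,-0.36,0.33,0,0,-1,0,0,0.6,0,-1,0,0,0.6,0,-1,0,0,0.3,0,-1,0,0,0,0]}}

```text
time: 15.35
position: [0.5827, -0.0612, 0.0999]
tool_rot: [0.707, 0.708, -0.001, -0.003]
ft_force: [-0.5, 0.6, -2.2]
grip_width: 0.0595
grip_force: 25.0
```

Emit:
{"name": "play_rows", "arguments": {"steps": [-1,0,0,0,0,-1,0,0,0.3,0,-1,0,0,0.5,0,-1,0,0,0.5,0,-1,0,0,0.3,0,-1,0,0,0,0,-1,0,0,0,0,-1,0,0,0,0,-1,0,0,0,0,-1,0,0,0,0]}}

```text
time: 16.35
position: [0.5854, -0.062, 0.055]
tool_rot: [0.707, 0.707, 0.0, 0.001]
ft_force: [0.2, 0.2, -1.1]
grip_width: 0.0595
grip_force: 25.0
```

Down 0.0165 (0.55 units) to about 0.0385, then release.

Emit:
{"name": "play_rows", "arguments": {"steps": [-1,0,0,0.15,0,-1,0,0,0.15,0,-1,0,0,0.1,0,-1,0,0,0.06,0,-1,0,0,0.04,0,-1,0,0,0.03,0,-1,0,0,0.02,0,-1,0,0,0,0,-1,0,0,0,0,-1,0,0,0,0]}}

```text
time: 17.35
position: [0.5846, -0.0618, 0.0396]
tool_rot: [0.707, 0.708, -0.0, -0.0]
ft_force: [-3.5, 0.4, 10.5]
grip_width: 0.0594
grip_force: 25.0
```

Emit:
{"name": "play_rows", "arguments": {"steps": [1,0,0,0,0,1,0,0,0,0,1,0,0,0,0,1,0,0,0,0,1,0,0,0,0,1,0,0,0,0,1,0,0,-0.4,0,1,0,0,-0.8,0,1,0,0,-1,0,1,0,0,-1,0]}}

```text
time: 18.35
position: [0.5848, -0.0618, 0.1355]
tool_rot: [0.707, 0.707, -0.0, -0.0]
ft_force: [0.6, -0.6, 0.7]
grip_width: 0.0871
grip_force: 0.0
```

Emit:
{"name": "play_rows", "arguments": {"steps": [1,0.4,-0.3,0,0,1,0.9,-0.6,0,0,1,1,-0.7,0,0,1,1,-0.7,0,0,1,1,-0.7,0,0,1,1,-0.7,0,0,1,1,-0.7,0,0,1,1,-0.66,0,0,1,0.8,-0.4,0,0,1,0.43,-0.2,0,0]}}

```text
time: 19.35
position: [0.4119, 0.1955, 0.1338]
tool_rot: [0.706, 0.708, -0.001, -0.001]
ft_force: [0.0, -0.5, 0.3]
grip_width: 0.0867
grip_force: 0.0
```

Emit:
{"name": "play_rows", "arguments": {"steps": [1,0,0,0,0,1,0,0,0.4,0,1,0,0,0.6,0,1,0,0,0.6,0,1,0,0,0.2,0,1,0,0,0,0,1,0,0,0,0,1,0,0,0,0,1,0,0,0,0,1,0,0,0,0]}}

```text
time: 20.35
position: [0.4153, 0.194, 0.0805]
tool_rot: [0.707, 0.707, 0.0, 0.0]
ft_force: [-0.4, 0.3, 0.1]
grip_width: 0.0869
grip_force: 0.0
```

Down 0.0555, which is 1.85 units.

Emit:
{"name": "play_rows", "arguments": {"steps": [1,0,0,0.5,0,1,0,0,0.65,0,1,0,0,0.5,0,1,0,0,0.2,0,1,0,0,0,0,1,0,0,0,0,-1,0,0,0,0,-1,0,0,0,0,-1,0,0,0,0,-1,0,0,0,0]}}

```text
time: 21.35
position: [0.4151, 0.1939, 0.0247]
tool_rot: [0.707, 0.707, 0.0, 0.0]
ft_force: [-0.3, 0.6, 1.1]
grip_width: 0.0628
grip_force: 0.0
```

Emit:
{"name": "play_rows", "arguments": {"steps": [-1,0,0,0,0,-1,0,0,0,0,-1,0,0,0,0,-1,0,0,0,0,-1,0,0,-0.4,0,-1,0,0,-0.8,0,-1,0,0,-1,0,-1,0,0,-1,0,-1,0,0,-1,0,-1,0,0,-0.3,0]}}

```text
time: 22.35
position: [0.4162, 0.1942, 0.1615]
tool_rot: [0.707, 0.708, 0.002, 0.001]
ft_force: [0.8, 0.0, -2.2]
grip_width: 0.0592
grip_force: 25.0
```

Emit:
{"name": "play_rows", "arguments": {"steps": [-1,-0.4,0.2,0,0,-1,-0.8,0.4,0,0,-1,-1,0.5,0,0,-1,-1,0.5,0,0,-1,-1,0.5,0,0,-1,-1,0.5,0,0,-1,-1,0.5,0,0,-1,-1,0.5,0,0,-1,-1,0.5,0,0,-1,-1,0.5,0,0]}}

```text
time: 23.35
position: [0.552, -0.084, 0.1565]
tool_rot: [0.707, 0.707, -0.001, -0.002]
ft_force: [-0.1, -0.1, -2.5]
grip_width: 0.0596
grip_force: 25.0
```

Emit:
{"name": "play_rows", "arguments": {"steps": [-1,-1,0.5,0,0,-1,-0.9,0.45,0,0,-1,-0.6,0.3,0,0,-1,-0.23,0.12,0,0,-1,0,0,0.4,0,-1,0,0,0.6,0,-1,0,0,0.6,0,-1,0,0,0.4,0,-1,0,0,0,0,-1,0,0,0,0]}}

```text
time: 24.35
position: [0.5939, -0.1631, 0.099]
tool_rot: [0.707, 0.708, -0.0, -0.001]
ft_force: [0.7, 0.3, -1.9]
grip_width: 0.0594
grip_force: 25.0
```

Emit:
{"name": "play_rows", "arguments": {"steps": [-1,0,0,0,0,-1,0,0,0.3,0,-1,0,0,0.4,0,-1,0,0,0.4,0,-1,0,0,0.2,0,-1,0,0,0,0,-1,0,0,0,0,-1,0,0,0,0,-1,0,0,0,0,-1,0,0,0,0]}}

```text
time: 25.35
position: [0.5947, -0.164, 0.0609]
tool_rot: [0.707, 0.707, 0.0, 0.0]
ft_force: [-0.3, 0.9, -1.5]
grip_width: 0.0593
grip_force: 25.0
```

Down 0.022 (0.73 units), then release.

Emit:
{"name": "play_rows", "arguments": {"steps": [-1,0,0,0.2,0,-1,0,0,0.2,0,-1,0,0,0.14,0,-1,0,0,0.06,0,-1,0,0,0.05,0,-1,0,0,0.04,0,-1,0,0,0.03,0,-1,0,0,0.01,0,-1,0,0,0,0,-1,0,0,0,0]}}

```text
time: 26.35
position: [0.5944, -0.1639, 0.0397]
tool_rot: [0.707, 0.707, -0.0, 0.0]
ft_force: [-0.8, 0.1, 5.2]
grip_width: 0.0595
grip_force: 25.0
```

Emit:
{"name": "play_rows", "arguments": {"steps": [1,0,0,0,0,1,0,0,0,0,1,0,0,0,0,1,0,0,0,0,1,0,0,0,0,1,0,0,0,0,1,0,0,-0.4,0,1,0,0,-0.8,0,1,0,0,-1,0,1,0,0,-1,0]}}

```text
time: 27.35
position: [0.5942, -0.1638, 0.1361]
tool_rot: [0.707, 0.707, 0.0, -0.0]
ft_force: [1.6, -0.5, 0.6]
grip_width: 0.0867
grip_force: 0.0
```

Emit:
{"name": "play_rows", "arguments": {"steps": [1,0.5,-0.2,0,0,1,0.9,-0.4,0,0,1,1,-0.5,0,0,1,1,-0.5,0,0,1,1,-0.5,0,0,1,1,-0.5,0,0,1,1,-0.5,0,0,1,1,-0.5,0,0,1,1,-0.5,0,0,1,1,-0.5,0,0]}}

```text
time: 28.35
position: [0.4543, 0.1195, 0.1345]
tool_rot: [0.707, 0.707, -0.0, -0.0]
ft_force: [0.9, 0.2, -0.3]
grip_width: 0.0871
grip_force: 0.0
```

Emit:
{"name": "play_rows", "arguments": {"steps": [1,1,-0.5,0,0,1,1,-0.5,0,0,1,1,-0.5,0,0,1,1,-0.5,0,0,1,1,-0.4,0,0,1,0.8,-0.2,0,0,1,0.38,-0.14,0,0,1,0,0,0,0,1,0,0,0,0,1,0,0,0,0]}}

```text
time: 29.35
position: [0.3739, 0.3023, 0.1345]
tool_rot: [0.707, 0.707, -0.0, 0.0]
ft_force: [-0.3, -0.2, 0.2]
grip_width: 0.087
grip_force: 0.0
```

Emit:
{"name": "play_rows", "arguments": {"steps": [1,0,0,0,0,1,0,0,0.4,0,1,0,0,0.6,0,1,0,0,0.6,0,1,0,0,0.2,0,1,0,0,0,0,1,0,0,0,0,1,0,0,0,0,1,0,0,0,0,1,0,0,0,0]}}

```text
time: 30.35
position: [0.374, 0.3035, 0.0811]
tool_rot: [0.707, 0.707, 0.001, 0.0]
ft_force: [-0.5, 0.6, -0.7]
grip_width: 0.0867
grip_force: 0.0
```

Emit:
{"name": "play_rows", "arguments": {"steps": [1,0,0,0.5,0,1,0,0,0.65,0,1,0,0,0.5,0,1,0,0,0.2,0,1,0,0,0,0,1,0,0,0,0,-1,0,0,0,0,-1,0,0,0,0,-1,0,0,0,0,-1,0,0,0,0]}}

```text
time: 31.35
position: [0.3738, 0.3034, 0.0254]
tool_rot: [0.707, 0.707, 0.0, 0.0]
ft_force: [-0.4, -0.2, -0.8]
grip_width: 0.0632
grip_force: 0.0
```

Emit:
{"name": "play_rows", "arguments": {"steps": [-1,0,0,0,0,-1,0,0,0,0,-1,0,0,0,0,-1,0,0,0,0,-1,0,0,-0.4,0,-1,0,0,-0.8,0,-1,0,0,-1,0,-1,0,0,-1,0,-1,0,0,-1,0,-1,0,0,-0.3,0]}}

```text
time: 32.35
position: [0.3749, 0.3041, 0.163]
tool_rot: [0.707, 0.707, 0.003, 0.001]
ft_force: [0.7, 0.8, -2.4]
grip_width: 0.0594
grip_force: 25.0
```

Emit:
{"name": "play_rows", "arguments": {"steps": [-1,-0.3,0.4,0,0,-1,-0.65,0.8,0,0,-1,-0.8,0.95,0,0,-1,-0.8,0.95,0,0,-1,-0.8,0.95,0,0,-1,-0.8,0.95,0,0,-1,-0.7,0.9,0,0,-1,-0.5,0.6,0,0,-1,-0.27,0.37,0,0,-1,0,0,0.3,0]}}

```text
time: 33.35
position: [0.582, 0.1332, 0.1501]
tool_rot: [0.708, 0.707, 0.0, 0.001]
ft_force: [1.0, 0.3, -2.1]
grip_width: 0.0596
grip_force: 25.0
```

Emit:
{"name": "play_rows", "arguments": {"steps": [-1,0,0,0.6,0,-1,0,0,0.6,0,-1,0,0,0.6,0,-1,0,0,0.6,0,-1,0,0,0.4,0,-1,0,0,0.2,0,-1,0,0,0.1,0,-1,0,0,0,0,-1,0,0,0,0,-1,0,0,0,0]}}

```text
time: 34.35
position: [0.5806, 0.135, 0.0588]
tool_rot: [0.707, 0.707, 0.001, 0.001]
ft_force: [-0.2, -0.2, -1.8]
grip_width: 0.0592
grip_force: 25.0
```

Emit:
{"name": "play_rows", "arguments": {"steps": [-1,0,0,0.2,0,-1,0,0,0.2,0,-1,0,0,0.08,0,-1,0,0,0.06,0,-1,0,0,0.05,0,-1,0,0,0.04,0,-1,0,0,0.03,0,-1,0,0,0,0,-1,0,0,0,0,-1,0,0,0,0]}}

```text
time: 35.35
position: [0.5798, 0.1349, 0.0403]
tool_rot: [0.707, 0.708, -0.0, 0.0]
ft_force: [-3.7, -0.9, 10.2]
grip_width: 0.0592
grip_force: 25.0
```

Emit:
{"name": "play_rows", "arguments": {"steps": [1,0,0,0,0,1,0,0,0,0,1,0,0,0,0,1,0,0,0,0,1,0,0,0,0,1,0,0,0,0,1,0,0,-0.4,0,1,0,0,-0.8,0,1,0,0,-1,0,1,0,0,-1,0]}}

```text
time: 36.35
position: [0.5798, 0.1349, 0.1358]
tool_rot: [0.707, 0.707, -0.0, -0.0]
ft_force: [-0.1, 0.6, -0.1]
grip_width: 0.0871
grip_force: 0.0
```

Emit:
{"name": "play_rows", "arguments": {"steps": [1,0,-0.5,-1,0,1,0,-1,-1,0,1,0,-1,0,0,1,0,-1,0,0,1,0,-1,0,0,1,0,-1,0,0,1,0,-0.5,0,0,1,0,0,0,0,1,0,0,0,0,1,0,0,0,0]}}

```text
time: 37.35
position: [0.4019, 0.1347, 0.1948]
tool_rot: [0.707, 0.707, 0.001, 0.001]
ft_force: [-0.0, -0.4, -0.3]
grip_width: 0.0867
grip_force: 0.0
```

```bash
python3 - <<'E'
from h import *
T=shot('top','top9');S=shot('scene','scene9');T0=dict(np.load('pics/top0.npz'))
def px(c,p):
    K,R,t=P(c);q=K@(R@np.array(p)+t);return tuple(int(round(v)) for v in q[:2]/q[2])
for n,p,tol in(('straw',(.580,.135),30),('honey',(.585,.035),30),('mahog',(.585,-.062),30),('ebony',(.594,-.164),25)):
    p3=(*p,.079);u,e=blob(T['image'],px(T,p3),tol);v,f=blob(S['image'],px(S,p3),tol)
    q,g=tri(T,u,S,v);print(n,q.round(4),g.round(4),e.round(1),f.round(1),plane(T,u,.079).round(4),plane(S,v,.079).round(4))
t=cv2.resize(T['image'][110:260,160:480,::-1],None,fx=2.4,fy=2);s=cv2.resize(S['image'][130:280,180:400,::-1],(768,300))
cv2.imwrite('pics/fin.png',np.vstack([t,s]))
E
```

```text
straw [0.5839 0.1494 0.0645] 0.0293 [13.9 21.7] [33.5 89.2] [0.5878 0.1361 0.079 ] [0.5843 0.1688 0.079 ]
honey [0.5848 0.0349 0.0797] 0.0009 [15.8 16.7] [18.3 22.2] [0.5853 0.0345 0.079 ] [0.5841 0.0349 0.079 ]
mahog [ 0.5848 -0.0612  0.0795] 0.0013 [15.5 15.7] [15.6 21.2] [ 0.5854 -0.0617  0.079 ] [ 0.5842 -0.0609  0.079 ]
ebony [ 0.5946 -0.1634  0.0792] 0.001 [14.8 15.4] [13.8 20. ] [ 0.595  -0.1638  0.079 ] [ 0.5943 -0.163   0.079 ]
```

View pics/fin.png

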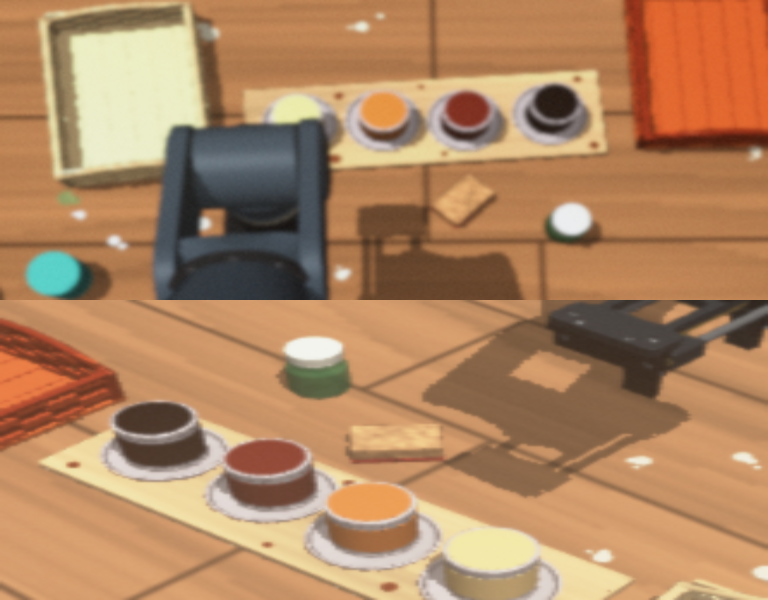

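All four tins stand inside their rims in the right order: straw (490,550), honey (370,505), mahogany (268,458) and ebony (155,420) in the lower half. The straw fill leaked into other pixels, so I'll recheck it in the scene view and hand in only if it is within 5 mm.

```bash
python3 - <<'E'
from h import *
S=dict(np.load('pics/scene9.npz'))
for t in(12,17):
    v,f=blob(S['image'],(320,255),t);p=plane(S,v,.079);print(v,f,p.round(4))
if np.hypot(p[0]-.580,p[1]-.135)<.005: print(robot.hand_in())
E
```

```text
[315.33917236 247.239151  ] [25.02922821 40.2020874 ] [0.5733 0.1152 0.079 ]
[313.53399658 248.29902649] [24.95808983 43.01485443] [0.5779 0.1142 0.079 ]
```

```bash
python3 - <<'E'
from h import *
S=dict(np.load('pics/scene9.npz'));im=S['image']
print(im[255,320],im[255,300:342:2].tolist()); 
hsv=cv2.cvtColor(im,cv2.COLOR_RGB2HSV);h0=int(hsv[255,320,0]);print(hsv[255,320],hsv[235,330])
m=(abs(hsv[...,0].astype(int)-h0)<=2)&(hsv[...,1]>60)&(hsv[...,2]>hsv[255,320,2]-25)
m=m.astype(np.uint8);n,l,st,ce=cv2.connectedComponentsWithStats(m,connectivity=4);i=l[255,320]
k=max(cv2.findContours((l==i).astype(np.uint8),cv2.RETR_EXTERNAL,cv2.CHAIN_APPROX_NONE)[0],key=cv2.contourArea)
e=cv2.fitEllipse(cv2.convexHull(k));p=plane(S,e[0],.079);print(e,st[i],p.round(4))
if np.hypot(p[0]-.580,p[1]-.135)<.005 and max(e[1])<30: print(robot.hand_in())
E
```

```text
[243 233 170] [[221, 211, 206], [204, 188, 182], [206, 180, 155], [230, 206, 168], [240, 229, 183], [243, 233, 171], [243, 233, 170], [243, 233, 170], [243, 233, 170], [243, 233, 170], [243, 233, 170], [243, 233, 170], [243, 233, 171], [243, 232, 170], [243, 233, 170], [243, 233, 170], [242, 232, 174], [235, 221, 196], [243, 224, 169], [240, 218, 163], [221, 181, 132]]
[ 26  77 243] [ 14 125 213]
((320.3636169433594, 254.04905700683594), (20.170635223388672, 24.43147087097168), 89.39208984375) [308 244  25  21 396] [0.5792 0.1351 0.079 ]
the job is handed in; nothing more can be done
None
```

The job is handed in after about 37 s: straw, honey, mahogany and ebony stand on the saucers in that order from the bare tray to the varnished one, each measured within about 1 mm of its saucer's centre, and nothing came near the wet tray; the hand-in gave no pass or fail result.

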